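# Pack a power-supply case, close its cover and start the burn-in test

### The arm

A 6-joint arm with a two-finger parallel gripper is mounted at the origin on the work surface. World frame = base frame: x ahead of the robot, y to its left, z up, the work surface at z = 0. Lengths are in m, angles in degrees, forces in N, time in s.
With the tool pointing down it reaches from about 0.325 to 0.85 m from the base axis. Payload 15.5 kg.
Tool frame: the origin (TCP) lies at the very end of the fingers, on their centre line; the grasp point (between the pads) lies arm.grip_depth behind it (arm.grip_depth is the distance from the TCP to the grasp point, in m); z points along the fingers, y is the line along which they close (so a half turn about z gives the same grasp; the last joint's range is limited). The gripper opens to 91 mm and grips with 3 to 60 N. Pads are 32 mm wide; open, the fingers measure 118 mm over their backs; the gripper's body (76 mm by 178 mm) begins 60 mm behind the grasp point.
Start: joints at [64.887, 28.281, 77.091, -0, 74.628, -5.472], TCP at [0.21, 0.589, 0.214] pointing down, gripper open.
Joint ranges: [-166.48, 166.48], [-47.26, 123.95], [12.59, 153.08], [-70.14, 250.14], [6.76, 159.57], [-176.63, 176.63]. Speed limits (degrees/s): [108.29, 108.29, 147.25, 172.46, 172.46, 172.46].

### API

Orientations are given as a 3x3 rotation matrix whose columns are the frame's x, y, z axes.
In Python, from rig import arm, eyes gives the robot as it stands (arm), with the cameras (eyes). Calls block until the motion is done:
- arm.move_to(position, orientation): joint-space move of the TCP to a pose.
- arm.move_l(position, orientation=None, feed=0.15): straight line of the TCP; orientation=None keeps the orientation; feed is the mean speed in m/s.
- arm.move_joints(angles): joint-space move.
- arm.grip(opening): finger opening in m; the grip force is fixed at half the most; returns when the fingers have stopped.
- arm.sleep(seconds).
- arm.solve_ik(position, orientation): joint angles nearest the present ones, or None.
- eyes.snapshot(name): name is "scene" or "top"; returns the picture (480x640x3 uint8, red, green, blue); there is no depth.
- eyes.get_calibration(name): a dict with "intrinsics" (3x3 intrinsics, pixels), "k1" (the pictures are not rectified: a ray, as slopes to the right and down, at radius r is drawn at 1 + k1 r^2 times it, then the intrinsics apply), "cam_to_world" (4x4, takes a point from camera to world coordinates). Camera axes: x right, y down, z forward; pixel columns grow to the right and rows downward; lengths in m; the calibration is good to about 2 mm. A picture is of the moment at which its call begins. get_calibration takes no time and is no camera call.
A pose or a line that the arm cannot do raises arm.Unreachable and nothing moves.
- arm.sign_off(): hands the job in; it is judged then, once.
Readings, each from a call of its own:
- arm.current_t(): time.
- arm.current_joint_positions(): joint angles.
- arm.current_dq(): joint speeds.
- arm.current_tau(): joint torques, N m.
- arm.current_ee_pos(): TCP position.
- arm.current_tool_rot(): TCP orientation.
- arm.current_force(): force on the tool from outside, world axes, zero at the start.
- arm.current_torque(): the same for the moment, N m.
- arm.current_width(): finger opening in m.
- arm.current_grasp_force(): force on a finger pad.
Only numpy, scipy, OpenCV 4.12 (cv2) and the standard library are available. Lean on these libraries where they do the work, as an engineer would, in place of code of your own. Each camera call takes 0.05 s, during which the arm holds its last target. There are 200 camera calls.

### The job

Get the open power-supply case ready and start its test: take the old tall capacitor, which stands too high for the cover, out of the case and put it in the small open tray; slide the toroidal transformer all the way down onto the stud in the case, and put every twin-can capacitor pack on the bench into the case so that nothing stands above its rim. Then put the cover on so that it sits fully home on the rim all round, and only after that slide the tester's lock tab aside and press the start button it was covering all the way down, let it go, and slide the tab fully back over the button so that nobody stops the test by accident. Leave the other things on the bench where they are.

Things in the scene. Friction and masses are not known exactly. Their poses are not given: they have to be found in the camera images.
- chassis: Open aluminium case fixed to the bench: outside 138 (x) x 278 (y) x 62 mm high, walls and floor 4 mm, inside 130 x 270 mm, 58 mm deep. Origin: centre of its underside, on the bench. A steel stud of 18 mm diameter stands on its floor at x=0, y=+92 mm, 44 mm tall, the last 10 mm tapering to 8 mm. The rest (y -135 to +55 mm) is one open bay.
- cover: Loose 0.4 kg aluminium cover: plate 146 (x) x 286 (y) x 3 mm, below it a 10 mm lip, leaning in, 3.5 mm play a side in the case. Origin: centre of the plate's underside; seated it is 62 mm above the case's origin, y along the case's y either way round. Starts flat on its lip. Handle: bar 16 (x) x 110 (y) mm, 28 to 50 mm above the origin, on feet at y=+-47 mm; grip its middle across x.
- toroid: Loose pale wound toroidal transformer, a ring 65 mm outside, 25 mm hole, 34 mm high, 0.4 kg, lying flat on the bench. Origin: centre of its underside; z along the hole. Goes over the stud in the case, flat on the case floor.
- cap1: Loose black twin-can capacitor pack, a block 66 (x) x 44 (y) x 34 mm (z), 0.12 kg: two cans side by side along x on a flat base. Origin: centre of its underside. May be absent; two or three are on the bench. Goes in the bay, lying on the case floor: on its 66 mm end or on top of another it stands above the rim.
- cap2: Loose black twin-can capacitor pack, a block 66 (x) x 44 (y) x 34 mm (z), 0.12 kg: two cans side by side along x on a flat base. Origin: centre of its underside. May be absent; two or three are on the bench. Goes in the bay, lying on the case floor: on its 66 mm end or on top of another it stands above the rim.
- cap3: Loose black twin-can capacitor pack, a block 66 (x) x 44 (y) x 34 mm (z), 0.12 kg: two cans side by side along x on a flat base. Origin: centre of its underside. May be absent; two or three are on the bench. Goes in the bay, lying on the case floor: on its 66 mm end or on top of another it stands above the rim.
- old_cap: Old tall black capacitor standing upright in the bay of the case: a can of 46 mm diameter with two brass screws on top, on a 54 x 54 x 8 mm steel foot, 100 mm high (105 with the screws), 0.2 kg. Origin: centre of the underside of the foot; z up along the can.
- tray: Small open grey tray fixed on the bench, 124 x 124 x 30 mm, walls and floor 5 mm. Origin: centre of its underside.
- tester: Low grey burn-in tester fixed on the bench, 100 (x) x 160 (y) x 26 mm. Origin: centre of its underside. The start button is on its top at y=-45 mm, the lock tab slides along its y axis over two rails that reach 56 mm above the bench, at x=+-32 mm.
- tab (a joint): Lock tab position in m: 0 fully over the button, 0.06 fully aside, in the +y direction of the tester. A steel plate 56 (x) x 52 (y) x 5 mm, underside 52.5 mm above the bench, centred over the button at 0; stays where it is left; about 1.5 N of friction. The button is clear when it is beyond 0.05.
- tab_fin (a point): Middle of the upright black fin on the lock tab, 40 (x) x 12 (y) x 26 mm high, 70.5 mm above the bench; it stands 16 mm towards +y from the plate's centre. Push it or pinch it across its 12 mm; moves with the tab.
- start (a joint): Start button depth in m: 0 released, 0.006 fully down; spring, about 5 N when fully down.
- start_top (a point): Centre of the top face of the start button (34 mm diameter, in a 50 mm steel collar whose face is 10 mm lower), 48 mm above the bench when released; moves with the button.
- solder: Bystander: grey spool, 52 mm diameter, 50 mm high; origin at its underside.
- flux: Bystander: white bottle, 48 mm diameter, 100 mm high; origin at its underside.
- jar: Bystander: grey jar, 60 mm diameter, 60 mm high; origin at its underside.
- driver: Bystander: screwdriver 180 mm long lying flat; origin at its middle.
- meter: Bystander: black hand-held multimeter, 150 x 78 x 36 mm, lying flat; origin at its underside.
- heatsink: Bystander: finned aluminium heat sink, 60 x 90 x 37 mm; origin at its underside.
- spanner: Bystander: spanner 160 mm long lying flat; origin at its middle.

How it is judged:
By the outcome, as a careful person would: the job done as asked, in the order asked, and still so for the second after the job is handed in, with the robot touching nothing.
Of cap1, cap2, cap3 only 2 to 3 are there at a start; the rules pass over those that are not, and their reading is None.
At some moment in a run one of cap1, cap2, cap3 may be knocked a few centimetres aside while the robot is not near it.
Once in a run the grip may slacken for a moment while it holds something.
It also fails if it takes over 210 s, if anything falls off the work surface, if the arm or the gripper's body presses on something with over 40 N, if the wrist force passes 120 N, or if a joint passes its speed limit or range.

## Working session

There is one attempt and no reset: what is moved stays moved. The work goes in short steps, each a Python script; the robot and the scene stay as the last script left them, time stands still between calls to the robot, and variables do not carry over. Pictures are saved under pics/ and viewed, at most 14 in all, crops included, and the job is handed in when it is done.

```bash
ls; mkdir -p pics
python3 - <<'E'
from rig import arm, eyes
import cv2
for n in("scene","top"):
    c=eyes.get_calibration(n);print(n,c)
    cv2.imwrite(f"pics/{n}0.png",eyes.snapshot(n)[:,:,::-1])
print(arm.grip_depth,arm.current_t(),arm.current_tool_rot(),arm.current_width())
E
```

```text
pics
rig.py
scene {'intrinsics': array([[482.48661628,   0.        , 306.69903394],
       [  0.        , 482.48661628, 250.2628203 ],
       [  0.        ,   0.        ,   1.        ]]), 'k1': -0.037078066868159724, 'cam_to_world': array([[ 0.58982017,  0.63271875, -0.50177598,  1.16254642],
       [ 0.80752849, -0.4645526 ,  0.36343997, -0.52546417],
       [-0.00314605, -0.61956263, -0.78494092,  1.16065918],
       [ 0.        ,  0.        ,  0.        ,  1.        ]])}
top {'intrinsics': array([[599.71766881,   0.        , 312.66508079],
       [  0.        , 599.71766881, 238.54497612],
       [  0.        ,   0.        ,   1.        ]]), 'k1': 0.026562538402647044, 'cam_to_world': array([[ 2.86627242e-02, -9.83985446e-01,  1.75929222e-01,
         2.24425475e-01],
       [-9.99369082e-01, -3.19019620e-02, -1.56109709e-02,
         7.60235030e-04],
       [ 2.09734555e-02, -1.75370772e-01, -9.84279029e-01,
         1.55390936e+00],
       [ 0.00000000e+00,  0.00000000e+00,  0.00000000e+00,
         1.00000000e+00]])}
0.0188 0.1 [[-9.41823974e-01  3.36106247e-01 -4.38950663e-04]
 [ 3.36106522e-01  9.41823473e-01 -9.75001432e-04]
 [ 8.57099659e-05 -1.06581390e-03 -9.99999428e-01]] 0.09146819168834787
```

View pics/scene0.png

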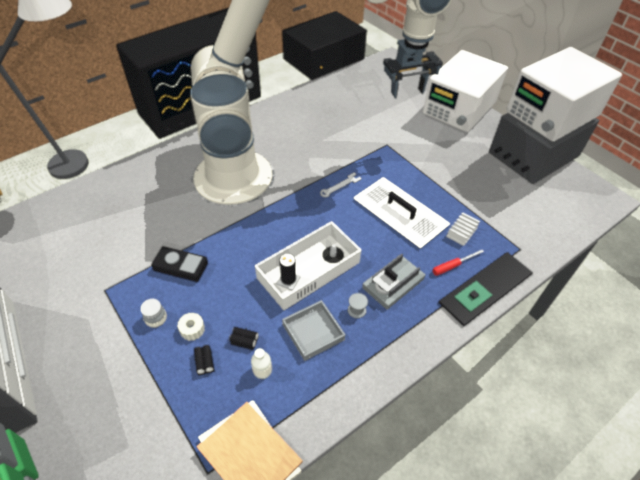

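View pics/top0.png

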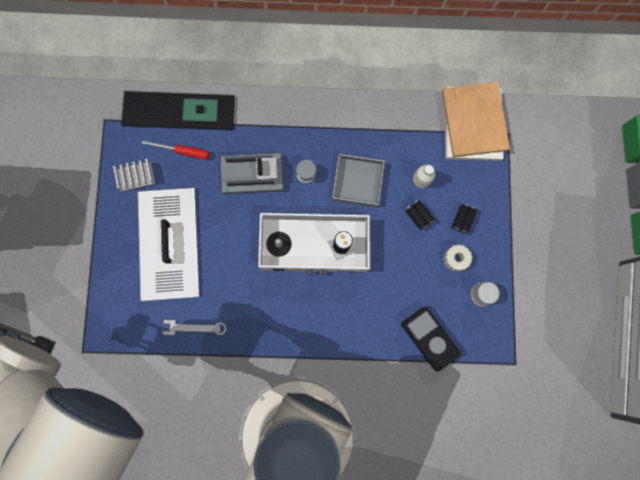

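The top view shows two packs, at (420,215) and (464,219). The toroid is at (458,257), the case at (314,242) with the stud at (279,243) and the old capacitor at (343,241). The tray is at (358,180), the tester at (252,173) with its tab at (266,167), and the cover at (168,243). There is no third pack.

```bash
cat > h.py <<'E'
from rig import arm, eyes
import numpy as np, cv2
C={n:eyes.get_calibration(n) for n in("scene","top")}
def dist(n): return np.array([C[n]["k1"],0,0,0,0.])
def ray(n,uv):
    p=cv2.undistortPoints(np.array([[uv]],float),C[n]["intrinsics"],dist(n))[0,0]
    T=C[n]["cam_to_world"]; return T[:3,3],T[:3,:3]@np.array([p[0],p[1],1])
def plane(n,uv,z):
    o,d=ray(n,uv); return o+d*(z-o[2])/d[2]
def proj(n,P):
    T=np.linalg.inv(C[n]["cam_to_world"]); r=cv2.Rodrigues(T[:3,:3])[0]
    return cv2.projectPoints(np.array(P,float).reshape(-1,1,3),r,T[:3,3],C[n]["intrinsics"],dist(n))[0].reshape(-1,2)
def tri(a,b):
    (o1,d1),(o2,d2)=ray("scene",a),ray("top",b)
    d1=d1/np.linalg.norm(d1);d2=d2/np.linalg.norm(d2)
    s=np.linalg.lstsq(np.c_[d1,-d2],o2-o1,rcond=None)[0]
    p,q=o1+s[0]*d1,o2+s[1]*d2; return (p+q)/2,np.linalg.norm(p-q)
def snap(n,save=None):
    im=eyes.snapshot(n)
    if save: cv2.imwrite(f"pics/{save}.png",im[:,:,::-1])
    return im
def zoom(im,x,y,w,h,f,save): cv2.imwrite(f"pics/{save}.png",cv2.resize(im[y:y+h,x:x+w,::-1],None,fx=f,fy=f,interpolation=cv2.INTER_CUBIC))
def R(yaw):  # tool down, closing axis (tool y) at angle yaw deg from world x
    c,s=np.cos(np.radians(yaw)),np.sin(np.radians(yaw))
    y=np.array([c,s,0]);z=np.array([0,0,-1.]);return np.c_[np.cross(y,z),y,z]
def comps(n,im,x0,y0,x1,y1,amin=40):
    i=im.astype(int);m=((i[...,2]-i[...,0])<35).astype(np.uint8)
    k=np.zeros_like(m);k[y0:y1,x0:x1]=1;m*=k
    for c in cv2.findContours(m,cv2.RETR_EXTERNAL,cv2.CHAIN_APPROX_NONE)[0]:
        if cv2.contourArea(c)>amin: yield c
E
python3 - <<'E'
from h import *
a=cv2.imread("pics/top0.png")[:,:,::-1];b=cv2.imread("pics/scene0.png")[:,:,::-1]
for n,im,bx in(("top",a,(92,130,505,350)),("scene",b,(110,150,520,420))):
    for c in comps(n,im,*bx):
        r=cv2.minAreaRect(c);print(n,np.round(r[0],1),np.round(r[1],1),round(r[2],1),cv2.contourArea(c),plane(n,r[0],0.0).round(3)[:2])
t=np.hstack([cv2.resize(a[150:290,240:500],None,fx=3,fy=3,interpolation=2)]);cv2.imwrite("pics/za.png",t[:,:,::-1])
t=cv2.resize(b[220:390,170:430],None,fx=3,fy=3,interpolation=2);cv2.imwrite("pics/zb.png",t[:,:,::-1])
E
```

```text
top [194.5 327.5] [64.9 16.2] 1.0 611.5 [0.262 0.271]
top [429.  335.9] [55.3 32.3] 54.0 1350.5 [ 0.258 -0.329]
top [484.5 294. ] [24. 29.] 90.0 561.0 [ 0.37  -0.475]
top [457.8 257.8] [27.6 28.3] 45.0 604.5 [ 0.463 -0.406]
top [314.2 243.5] [112.4  61.2] 1.0 6357.0 [ 0.489 -0.028]
top [464.2 218.2] [18.5 27.8] 21.0 457.0 [ 0.57  -0.425]
top [419.7 214.3] [27.5 19.3] 52.1 455.5 [ 0.577 -0.307]
top [167.7 243.7] [111.5  59.6] 87.8 6331.5 [0.476 0.354]
top [424. 176.] [19.8 25.5] 45.0 390.0 [ 0.683 -0.318]
top [306.  171.5] [23. 20.] 90.0 378.0 [ 0.684 -0.001]
top [133.8 174.7] [27.7 39.1] 77.3 936.5 [0.659 0.457]
top [358.2 180.1] [48.8 48.4] 8.4 2245.5 [ 0.665 -0.142]
top [251.5 173.2] [39.1 62.4] 87.0 2311.5 [0.674 0.145]
top [175.6 148.3] [68.8 11. ] 11.3 426.5 [0.736 0.351]
top [440.5 145. ] [ 30. 127.] 90.0 1781.0 [ 0.771 -0.363]
top [ 97.5 193.5] [127.  11.] 90.0 693.5 [0.604 0.547]
scene [244.5 409.5] [19. 43.] 90.0 441.0 [ 0.731 -0.403]
scene [261.  363.5] [31. 20.] 90.0 478.0 [ 0.652 -0.304]
scene [203.1 359.7] [28.8 18.1] 80.5 449.0 [ 0.554 -0.421]
scene [243.4 338. ] [27.9 18.7] 14.0 449.5 [ 0.562 -0.302]
scene [190.5 326.5] [27. 27.] 90.0 577.5 [ 0.447 -0.401]
scene [313.2 329.2] [49.4 48.9] 59.0 2163.5 [ 0.652 -0.135]
scene [118.1 373.8] [136.6  58.4] 60.6 3922.5 [ 0.46  -0.618]
scene [152.7 312.9] [29.1 23.7] 63.4 538.0 [ 0.346 -0.466]
scene [357.3 305.3] [18.7 25.8] 9.5 384.0 [0.664 0.01 ]
scene [393.  280.9] [35.8 56.7] 50.7 1759.5 [0.662 0.148]
scene [456.9 261.4] [10.8 55. ] 65.6 339.0 [0.723 0.352]
scene [308.2 263. ] [ 54.2 103.6] 57.6 4954.0 [ 0.463 -0.013]
scene [462.6 228.7] [22.1 32.1] 35.5 606.5 [0.644 0.464]
scene [401.  210.6] [92.8 39. ] 36.9 3062.0 [0.47  0.359]
scene [339.4 184.8] [10.  43.8] 62.0 266.0 [0.256 0.271]
scene [401.  284.5] [269. 236.] 90.0 26510.5 [0.685 0.158]
scene [243.  218.5] [137. 266.] 90.0 19243.5 [ 0.193 -0.077]
```

View pics/za.png

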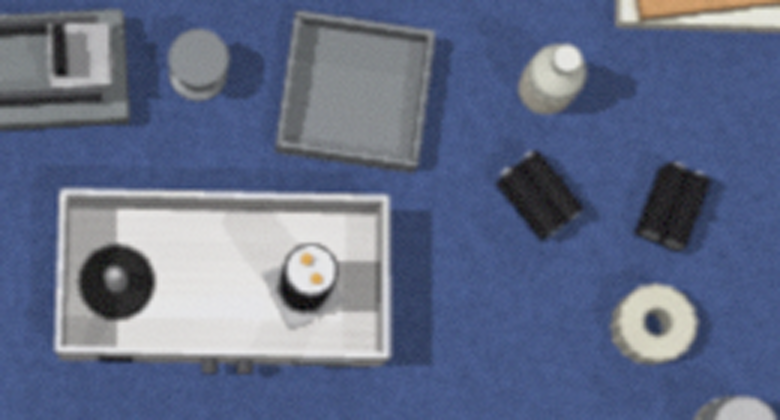

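View pics/zb.png

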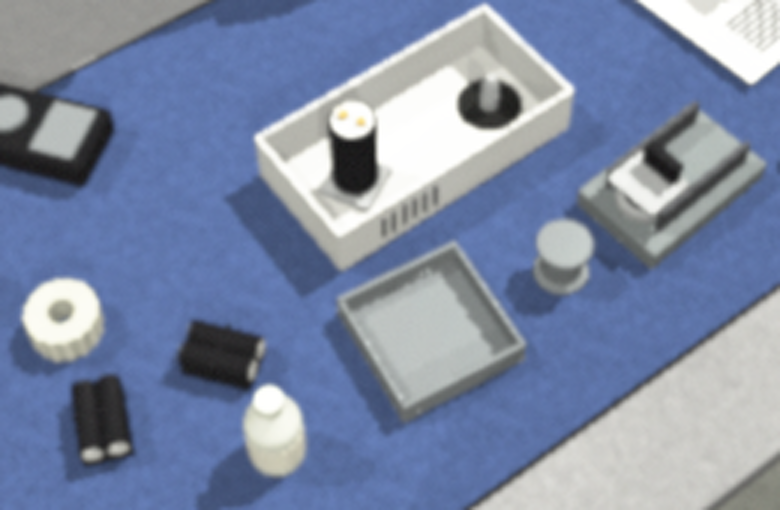

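The zoomed crops show the case rim, the stud on its black washer, the old capacitor's cap with two brass screws, and the tray. The packs are lying flat with their can axes along the 66 mm side. Next I'll triangulate the corners and centres.

```bash
cat > meas.py <<'E'
from h import *
a=cv2.imread("pics/top0.png")[:,:,::-1];b=cv2.imread("pics/scene0.png")[:,:,::-1]
fa=lambda p:(240+(p[0]+.5)/3-.5,150+(p[1]+.5)/3-.5)
fb=lambda p:(170+(p[0]+.5)/3-.5,220+(p[1]+.5)/3-.5)
def sub(im,p,w=2):
    g=np.ascontiguousarray(cv2.cvtColor(np.ascontiguousarray(im),cv2.COLOR_RGB2GRAY))
    q=cv2.cornerSubPix(g,np.array([[p]],np.float32),(w,w),(-1,-1),(3,30,.01))[0,0]
    return q if np.hypot(*(q-p))<1.5 else np.array(p)
def pair(name,p,q,s=True):
    p,q=fa(p),fb(q)
    if s:p,q=sub(a,p),sub(b,q)
    P,g=tri(q,p);print(name,P.round(4),"gap",round(g,4));return P
def quad(name,A,B):
    P=np.array([pair(name,p,q) for p,q in zip(A,B)]);c=P.mean(0)
    ey=(P[0]-P[1]+P[3]-P[2])[:2];ex=(P[0]-P[3]+P[1]-P[2])[:2]
    print(name,"C",c.round(4),"Ly",np.linalg.norm(ey)/2,"Lx",np.linalg.norm(ex)/2,"yaw",np.degrees(np.arctan2(-ey[0],ey[1])).round(2),np.degrees(np.arctan2(ex[1],ex[0])).round(2))
quad("case",[(60,189),(389,196),(387,357),(56,352)],[(573,90),(341,232),(258,138),(487,7)])
quad("tray",[(298,13),(433,33),(417,166),(280,150)],[(523,345),(405,405),(340,297),(457,244)])
pair("stud",(117,274),(491,77),False)
pair("oldcap",(312,270),(353,119),False)
pair("torhole",(657,321),(60,311),False)
ca=list(comps("top",a,92,130,505,350));cb=list(comps("scene",b,110,150,520,420))
def near(cs,p): return min(cs,key=lambda c:np.hypot(*(np.array(cv2.minAreaRect(c)[0])-p)))
def cen(c): m=cv2.moments(c);return np.array([m['m10'],m['m01']])/m['m00']
for n,p,q in(("pack1",(420,215),(243,338)),("pack2",(464,218),(203,360)),("toroid",(458,258),(190,326)),("cover",(168,243),(401,210)),("tester",(251,173),(393,281))):
    c,d=near(ca,p),near(cb,q);P,g=tri(cen(d),cen(c))
    w=np.array([plane("top",x,.03 if n!="cover" else .013)[:2] for x in c[:,0]+0.0],np.float32)
    w2=np.array([plane("scene",x,.03 if n!="cover" else .013)[:2] for x in d[:,0]+0.0],np.float32)
    print(n,P.round(4),round(g,4),"rect",cv2.minAreaRect(w),"| scene",cv2.minAreaRect(w2))
cv2.imwrite("pics/zc.png",np.vstack([cv2.resize(x,(750,300),interpolation=2) for x in(a[145:200,210:347.5.__int__()],b[250:310,355:505])])[:,:,::-1])
E
python3 meas.py
```

```text
case [0.5526 0.1124 0.0646] gap 0.0013
case [ 0.5562 -0.164   0.0682] gap 0.0007
case [ 0.42   -0.1671  0.0632] gap 0.0015
case [0.4162 0.112  0.0598] gap 0.0019
case C [ 0.4863 -0.0267  0.064 ] Ly 0.2777735245108097 Lx 0.13629502626661802 yaw 0.77 0.73
tray [ 0.7272 -0.086   0.0299] gap 0.0022
tray [ 0.7124 -0.2076  0.0277] gap 0.0024
tray [ 0.5907 -0.1933  0.0326] gap 0.0016
tray [ 0.6044 -0.0722  0.0233] gap 0.004
tray C [ 0.6587 -0.1398  0.0284] Ly 0.12215056058870602 Lx 0.12301789259279339 yaw -6.7 -6.56
stud [0.4841 0.0632 0.05  ] gap 0.0001
oldcap [ 0.4827 -0.0986  0.1062] gap 0.0005
torhole [ 0.4601 -0.4007  0.0359] gap 0.003
pack1 [ 0.5716 -0.3041  0.0162] 0.0028 rect ((0.5699976682662964, -0.30068355798721313), (0.07123640179634094, 0.05170046538114548), 38.02205276489258) | scene ((0.5772526860237122, -0.3079334795475006), (0.07302850484848022, 0.05311539024114609), 38.82436752319336)
pack2 [ 0.5651 -0.421   0.0177] 0.0025 rect ((0.5636315941810608, -0.41679647564888), (0.04758565127849579, 0.07481150329113007), 69.14500427246094) | scene ((0.5694875717163086, -0.422777950
[... 162 characters left out ...]
 (0.06981882452964783, 0.07504702359437943), 45.422725677490234) | scene ((0.46421775221824646, -0.4031587839126587), (0.06934679299592972, 0.08722906559705734), 83.57171630859375)
cover [0.4759 0.3545 0.0009] 0.0027 rect ((0.47629761695861816, 0.3507224917411804), (0.29032379388809204, 0.1518484354019165), 5.8962297439575195) | scene ((0.4750271439552307, 0.3479720652103424), (0.2923937737941742, 0.15533004701137543), 5.867197513580322)
tester [0.6694 0.1419 0.0119] 0.0047 rect ((0.6660906076431274, 0.14193463325500488), (0.1061442419886589, 0.1628316193819046), 5.240273952484131) | scene ((0.674699068069458, 0.13368618488311768), (0.10596946626901627, 0.175983726978302), 4.191127300262451)
```

View pics/zc.png

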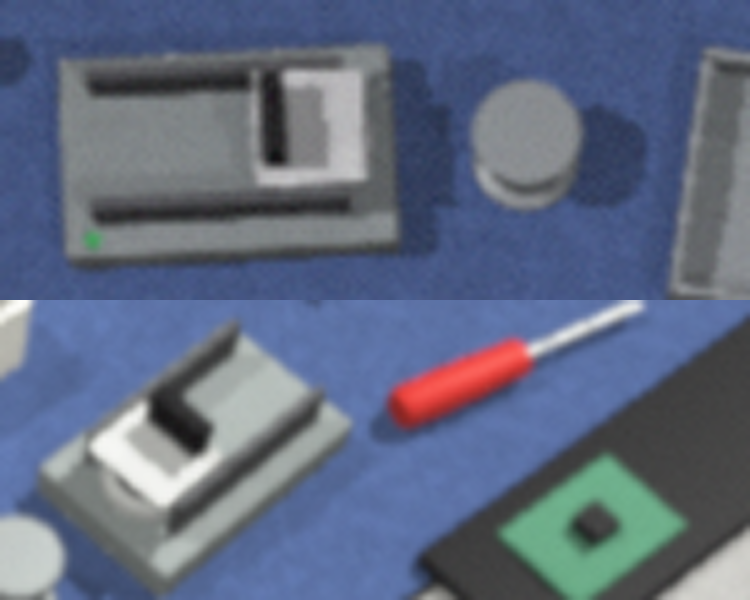

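The tab sits over the button end (the −y end) with its fin towards +y. Measured heights agree with the text: rim 0.064, capacitor top 0.106, packs mid-height 0.017. I'll start with the old capacitor.

```bash
cat >> h.py <<'E'
def yawR(p,yaw):
    best=None;j0=np.array(arm.current_joint_positions())
    for y in(yaw,yaw+180):
        j=arm.solve_ik(p,R(y))
        if j is not None:
            d=np.abs(np.array(j)-j0)[5]+ (1e3 if abs(j[5])>170 else 0)
            if best is None or d<best[0]: best=(d,y)
    if best is None: raise RuntimeError(f"unreach {p}")
    return R(best[1])
def go(x,y,z,yaw): p=[x,y,z]; arm.move_to(p,yawR(p,yaw))
def line(x,y,z,feed=.15): arm.move_l([x,y,z],None,feed)
def lower(z,fmax=8,step=.004,feed=.06):
    """lower in steps until contact; returns True when touched"""
    p=np.array(arm.current_ee_pos());f0=arm.current_force()[2]
    while p[2]>z+1e-4:
        p[2]=max(z,p[2]-step);arm.move_l(list(p),None,feed)
        if abs(arm.current_force()[2]-f0)>fmax: return True
    return False
def st(s=""): print(s,"t",round(arm.current_t(),1),"p",np.round(arm.current_ee_pos(),4),"w",round(arm.current_width(),4),"gf",round(arm.current_grasp_force(),1),"F",np.round(arm.current_force(),1))
E
python3 - <<'E'
from h import *
x,y=.4827,-.0986
go(x,y,.22,0);st("above");line(x,y,.065,.2);st();arm.grip(.02);st("gripped")
line(x,y,.17,.2);st("lift")
snap("top","t1");snap("scene","s1")
E
python3 - <<'E'
import cv2,numpy as np
a=cv2.imread("pics/t1.png");b=cv2.imread("pics/s1.png")
cv2.imwrite("pics/v1.png",np.hstack([cv2.resize(a[130:330,230:510],None,fx=1.4,fy=1.4),cv2.resize(b[190:390,150:430],None,fx=1.4,fy=1.4)]))
E
```

```text
above t 2.7 p [ 0.4828 -0.098   0.22  ] w 0.0911 gf 0.0 F [ 0.2  0.8 -0. ]
 t 3.6 p [ 0.4832 -0.0986  0.0657] w 0.091 gf 0.0 F [-0.2  0.5  1. ]
gripped t 4.4 p [ 0.4826 -0.0986  0.065 ] w 0.0455 gf 30.0 F [-0.9 -0.  -0.1]
lift t 5.1 p [ 0.4822 -0.0985  0.1692] w 0.0454 gf 30.0 F [-0.6  0.5 -2.4]
```

View pics/v1.png

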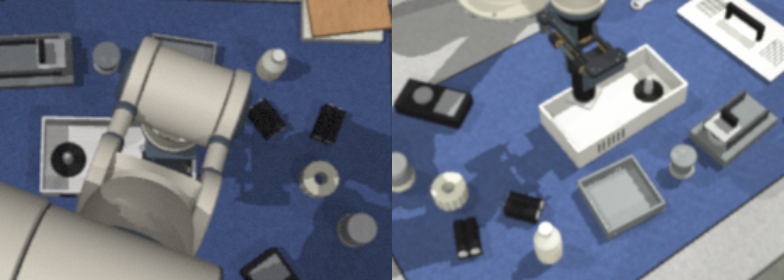

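The capacitor is held and clear of the rim: the wrist force shows about 2 N, and nothing else has moved. Next it goes into the tray.

Run:
```python
from h import *
x,y=.6587,-.1398
line(x,y,.17,.25);st("over tray");print(lower(.066,4,.008,.1));st("down")
arm.grip(.075);st();line(x,y,.2,.25)
# toroid: approach so camera check possible
tx,ty=.4598,-.4010
go(tx,ty,.16,0);line(tx,ty,.006,.15);st("tor");arm.grip(.04);st("gripped");line(tx,ty,.14,.15);st("lift")
im=snap("top","t2");sc=snap("scene","s2")
a,b=im[...,::-1],sc[...,::-1]
cv2.imwrite("pics/v2.png",np.hstack([cv2.resize(a[140:300,240:500],None,fx=1.5,fy=1.8),cv2.resize(b[220:380,150:410],None,fx=1.5,fy=1.8)]))
```

```text
over tray t 6.0 p [ 0.6575 -0.1394  0.1692] w 0.0456 gf 30.0 F [-1.3  0.8 -0.9]
False
down t 9.3 p [ 0.6575 -0.1395  0.0657] w 0.0454 gf 30.0 F [ 0.1  0.1 -1.4]
 t 9.9 p [ 0.6576 -0.1394  0.066 ] w 0.0747 gf 0.0 F [ 0.5 -0.1 -0.5]
tor t 13.0 p [ 0.4603 -0.4014  0.0068] w 0.0749 gf 0.0 F [-0.   1.1  0.5]
gripped t 13.4 p [ 0.4597 -0.4012  0.0067] w 0.0633 gf 30.0 F [-3.4  0.8  6.4]
lift t 14.4 p [ 0.4594 -0.4006  0.1391] w 0.0631 gf 30.0 F [-0.3 -0.1 -4.2]
```

View pics/v2.png

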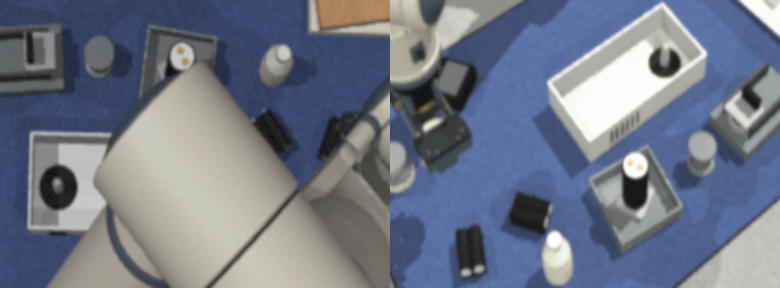

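The old capacitor stands upright in the tray, and the toroid is held with a weight of about 4 N. Next it goes over the stud.

Run:
```python
from h import *
x,y=.4845,.0643
line(x,y,.14,.3);arm.sleep(.2);st("over")
print(lower(.058,5,.02,.1),lower(.0095,6,.004,.06));st("down")
sc=snap("scene");b=sc[...,::-1]
cv2.imwrite("pics/v3.png",cv2.resize(b[200:320,240:400],None,fx=4,fy=4,interpolation=2))
```

```text
over t 16.4 p [0.4845 0.0636 0.14  ] w 0.0632 gf 30.0 F [ 0.4  0.5 -4.9]
False True
down t 21.3 p [0.485  0.0636 0.0101] w 0.0629 gf 30.0 F [-2.7  0.  16.7]
```

View pics/v3.png

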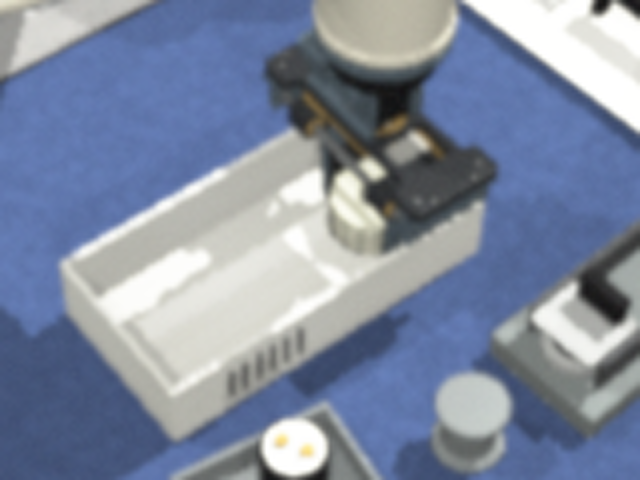

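The toroid bottomed on the case floor, with contact at z = 0.010 and 17 N. Next I'll release it and move the packs, measuring each again first.

```bash
cat > packs.py <<'E'
from h import *
C0=np.array([.4863,-.0267]);th=np.radians(.75)
def loc(x,y): return C0+np.array([[np.cos(th),-np.sin(th)],[np.sin(th),np.cos(th)]])@[x,y]
def cen(c): m=cv2.moments(c);return np.array([m['m10'],m['m01']])/m['m00']
def dark(n,im,z=.017):
    out=[]
    i=im.astype(int);m=(i.max(2)<70).astype(np.uint8)
    m=cv2.morphologyEx(m,cv2.MORPH_CLOSE,np.ones((3,3)))
    for c in cv2.findContours(m,cv2.RETR_EXTERNAL,cv2.CHAIN_APPROX_NONE)[0]:
        A=cv2.contourArea(c)
        if 250<A<700:
            P=plane(n,cen(c),z)
            if .4<P[0]<.75 and -.6<P[1]<-.2: 
                w=np.array([plane(n,x,z)[:2] for x in c[:,0]+0.],np.float32);r=cv2.minAreaRect(w)
                ang=r[2]+(90 if r[1][0]>r[1][1] else 0)  # short-axis direction
                out.append((P,cen(c),ang%180,A,np.round(r[1],3)))
    return out
def look():
    T=dark("top",snap("top"));S=dark("scene",snap("scene"));res=[]
    for t in T:
        for s in S:
            if np.hypot(*(t[0]-s[0])[:2])<.025:
                P,g=tri(s[1],t[1]);res.append((P,t[2],s[2],g));print("pack",P.round(4),round(t[2]),round(s[2]),round(g,4))
    print("n",len(T),len(S),[(q[0][:2].round(3),round(q[2]),q[3]) for q in T+S]);return res
def fetch(x,y,yaw,ly):
    arm.grip(.075);go(x,y,.16,yaw);line(x,y,.012,.2);arm.grip(.02);st("grip")
    if not .038<arm.current_width()<.05: raise SystemExit("bad grip")
    line(x,y,.15,.2);st("lift")
    X,Y=loc(0,ly);go(X,Y,.15,.75);st("over");print(lower(.03,5,.04,.15),lower(.0145,5,.004,.08));st("down")
    arm.grip(.066);line(X,Y,.2,.25);st("done")
E
python3 - <<'E'
from packs import *
arm.grip(.075);p=arm.current_ee_pos();line(p[0],p[1],.25,.25);st()
r=look()
E
```

```text
t 22.9 p [0.484  0.0636 0.2489] w 0.0749 gf 0.0 F [-0.2  0.7  0.2]
pack [ 0.5618 -0.418   0.025 ] 66 68 0.0034
pack [ 0.5698 -0.3053  0.0171] 128 129 0.0056
n 2 2 [(array([ 0.564, -0.419]), 66, 445.0), (array([ 0.571, -0.303]), 128, 429.5), (array([ 0.557, -0.419]), 68, 352.5), (array([ 0.568, -0.308]), 129, 381.5)]
```

Both packs are where they were, so I'll fetch them both.

Run:
```python
from packs import *
fetch(.571,-.3045,128,-.092)
r=look();snap("scene","s4");snap("top","t4")
k=[q for q in r if q[0][1]<-.35]
if k: P,a,b,g=k[0]; fetch(P[0]+.001,P[1]-.001,(a+b)/2,-.015)
arm.move_joints([64.887,28.281,77.091,0,74.628,-5.472])
a=snap("top","t5")[...,::-1];b=snap("scene","s5")[...,::-1]
cv2.imwrite("pics/v5.png",np.hstack([cv2.resize(a[140:300,240:500],None,fx=1.5,fy=1.8),cv2.resize(b[220:380,150:410],None,fx=1.5,fy=1.8)]))
st()
```

```text
grip t 26.1 p [ 0.571  -0.3045  0.0123] w 0.044 gf 30.0 F [-1.5  1.5  6. ]
lift t 26.9 p [ 0.5704 -0.3041  0.1488] w 0.0438 gf 30.0 F [-0.3  0.4 -1.9]
over t 27.8 p [ 0.4879 -0.119   0.1496] w 0.044 gf 30.0 F [ 0.4 -0.  -0.7]
False True
down t 30.3 p [ 0.4884 -0.1192  0.0148] w 0.0435 gf 30.0 F [-1.6  0.3 11.4]
done t 31.7 p [ 0.4869 -0.1185  0.199 ] w 0.0661 gf 0.0 F [-0.3  0.2 -0. ]
pack [ 0.5617 -0.4185  0.0252] 69 69 0.0031
n 1 1 [(array([ 0.564, -0.419]), 69, 458.0), (array([ 0.557, -0.419]), 69, 344.5)]
grip t 35.2 p [ 0.5628 -0.4196  0.0123] w 0.0442 gf 30.0 F [-0.4  0.9  5.9]
lift t 36.0 p [ 0.5621 -0.419   0.1486] w 0.0438 gf 30.0 F [-1.3 -0.6 -1.4]
over t 37.6 p [ 0.4869 -0.0421  0.1498] w 0.0438 gf 30.0 F [ 0.1  0.1 -0.7]
False True
down t 39.8 p [ 0.4874 -0.0423  0.0148] w 0.044 gf 30.0 F [0.9 0.7 4.8]
done t 41.3 p [ 0.4859 -0.0416  0.199 ] w 0.0659 gf 0.0 F [-0.  -0.3 -0.3]
 t 43.8 p [0.2109 0.5883 0.214 ] w 0.0658 gf 0.0 F [ 0.9 -0.1  0.8]
```

View pics/v5.png

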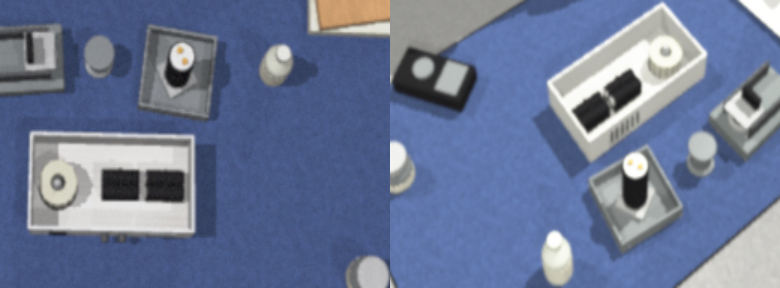

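Both packs lie flat in the bay, and the toroid is on the stud with the stud visible through its hole. Next is the cover, starting with measuring its handle.

Run:
```python
from h import *
a=snap("top");b=snap("scene")
def blob(im,box,f,lo):
    x0,y0,x1,y1=box;m=f(im[y0:y1,x0:x1].astype(int)).astype(np.uint8)
    c=max(cv2.findContours(m,cv2.RETR_EXTERNAL,cv2.CHAIN_APPROX_NONE)[0],key=cv2.contourArea)+[x0,y0];return c
f=lambda i:i.max(2)<60
h=[blob(a,(145,205,195,285),f,0),blob(b,(375,180,425,230),f,0)]
for c in h: print(cv2.contourArea(c),cv2.minAreaRect(c))
g=lambda c:np.array(cv2.minAreaRect(c)[0])
print("handle",tri(g(h[1]),g(h[0])))
w=lambda i:(i[...,2]-i[...,0])<35
for n,im,bx in(("top",a,(110,180,215,310)),("scene",b,(345,165,455,250))):
    c=blob(im,bx,w,0)
    for z in(.013,): 
        P=np.array([plane(n,x,z)[:2] for x in c[:,0]+0.],np.float32);print(n,cv2.minAreaRect(P))
t=np.hstack([cv2.resize(a[180:310,130:210],None,fx=4,fy=4,interpolation=2),cv2.resize(b[165:295,345:460],None,fx=4,fy=4,interpolation=2)])
cv2.imwrite("pics/v6.png",t[...,::-1])
```

```text
189.0 ((165.43406677246094, 241.03057861328125), (42.26262664794922, 7.070758819580078), 86.90594482421875)
123.0 ((401.29901123046875, 204.7947540283203), (31.959970474243164, 9.238723754882812), 34.2868766784668)
handle (array([0.47551165, 0.34987726, 0.03855934]), np.float64(0.0039396066491530785))
top ((0.47637665271759033, 0.35068100690841675), (0.2902411222457886, 0.1517808586359024), 5.930665016174316)
scene ((0.4750271439552307, 0.3479720652103424), (0.2923937737941742, 0.15533004701137543), 5.867197513580322)
```

View pics/v6.png

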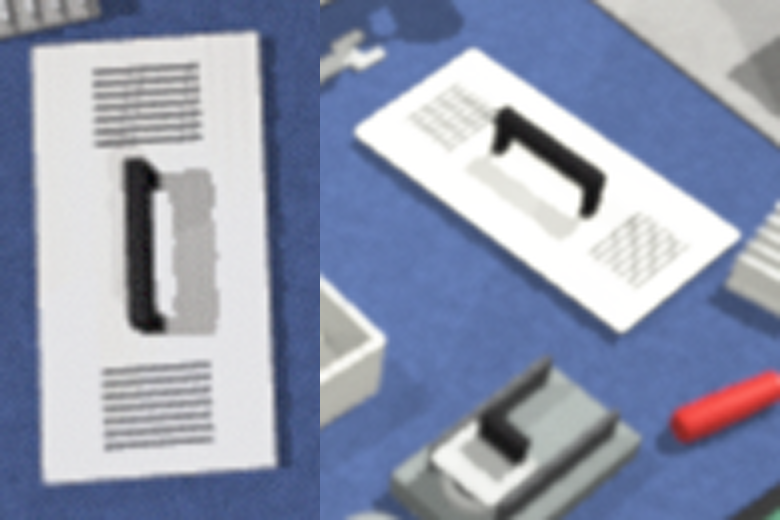

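The cover's long axis lies along world x (yaw about 5.9°), and the handle centre is at (0.4755, 0.350). I'll grip across the bar, turn the cover and carry it over the case.

Run:
```python
from packs import *
x,y=.4757,.3498
go(x,y,.16,95.9);line(x,y,.030,.12);st();arm.grip(.005);st("grip");line(x,y,.145,.1);st("lift")
go(x,y,.145,.75);st("rot")
X,Y=loc(0,0);line(X,Y,.145,.15);arm.sleep(.3);st("over")
lower(.106,5,.02,.08);st()
b=snap("scene","s7")[...,::-1];a=snap("top","t7")[...,::-1]
cv2.imwrite("pics/v7.png",np.hstack([cv2.resize(b[185:335,240:400],None,fx=3.2,fy=3.2,interpolation=2),cv2.resize(a[180:330,230:390],(280,480))]))
```

```text
t 46.5 p [0.4761 0.3501 0.0307] w 0.066 gf 0.0 F [ 0.2  0.  -0.3]
grip t 47.3 p [0.4757 0.3499 0.03  ] w 0.0163 gf 30.0 F [-0.1  1.6 -0.7]
lift t 48.6 p [0.4754 0.3496 0.1443] w 0.016 gf 30.0 F [-0.7  0.4 -5. ]
rot t 50.0 p [0.4756 0.3498 0.1448] w 0.0155 gf 30.0 F [-0.8  0.4 -4.3]Traceback (most recent call last):
  File "<stdin>", line 5, in <module>
  File "h.py", line 41, in line
    def line(x,y,z,feed=.15): arm.move_l([x,y,z],None,feed)
                              ~~~~~~~~~~^^^^^^^^^^^^^^^^^^^
host.Unreachable: the arm cannot follow that straight line within its joint ranges
```

Run:
```python
from packs import *
X,Y=loc(0,0);print(np.round(arm.current_joint_positions(),1))
for yw in(.75,180.75):
  for p in([.4757,.3498,.145],[X,Y,.145]): print(yw,np.round(arm.solve_ik(p,R(yw)),1))
```

```text
[  30.5   29.8   86.8   -0.    63.5 -150.1]
0.75 [30.5 29.7 86.8 -0.  63.5 29.8]
0.75 [-10.2  22.5 101.1  -0.   56.5 -10.9]
180.75 [  30.5   29.7   86.8   -0.    63.5 -150.2]
180.75 [-10.2  22.5 101.1  -0.   56.5 169.1]
```

Run:
```python
from packs import *
X,Y=loc(0,0)
arm.move_to([.4757,.3498,.145],R(.75));st("rot")
line(X,Y,.145,.15);arm.sleep(.3);st("over")
lower(.106,5,.02,.08);st()
b=snap("scene","s7")[...,::-1];a=snap("top","t7")[...,::-1]
cv2.imwrite("pics/v7.png",np.hstack([cv2.resize(b[185:335,240:400],None,fx=3.2,fy=3.2,interpolation=2),cv2.resize(a[180:330,230:390],(280,480))]))
```

```text
rot t 52.8 p [0.4757 0.3498 0.145 ] w 0.0158 gf 30.0 F [ 0.3  0.1 -4.1]
over t 55.7 p [ 0.4863 -0.0266  0.145 ] w 0.0158 gf 30.0 F [ 1.  -0.  -4.5]
 t 56.5 p [ 0.4862 -0.0266  0.106 ] w 0.0158 gf 30.0 F [-0.6 -0.3 -4.7]
```

View pics/v7.png

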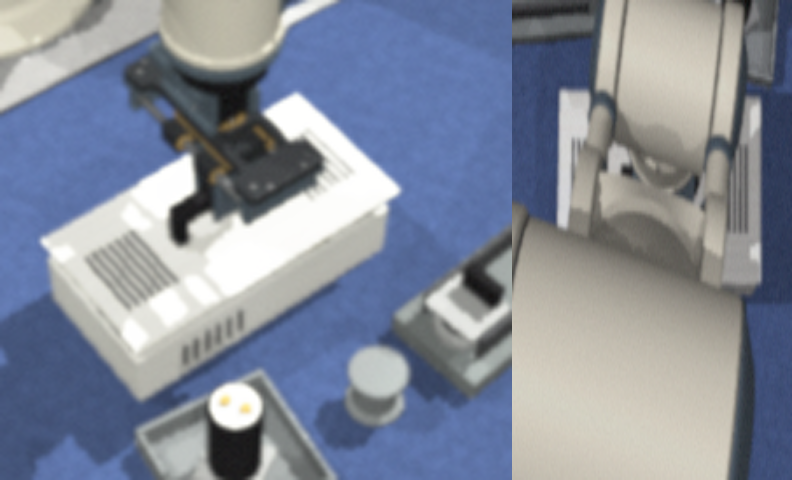

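The cover is level over the case with its four corners overhanging evenly. I'll lower it with force checks.

Run:
```python
from packs import *
print(lower(.0815,10,.002,.04));st("down")
b=snap("scene","s8")[...,::-1]
cv2.imwrite("pics/v8.png",cv2.resize(b[185:335,240:400],None,fx=4,fy=4,interpolation=2))
```

```text
True
down t 59.9 p [ 0.4866 -0.0267  0.0818] w 0.0161 gf 30.0 F [-1.5  0.6  5.8]
```

View pics/v8.png

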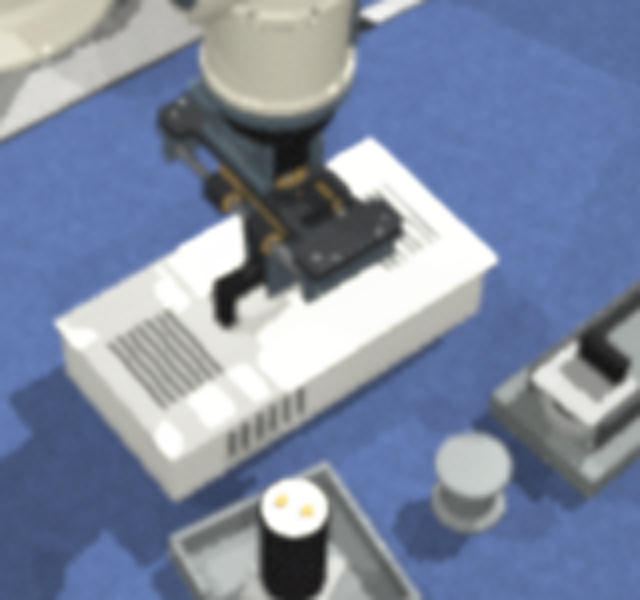

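It contacted at TCP z = 0.0818, against 0.082 expected for fully seated. I'll release, step back, check the cover's level, and measure the tester.

```bash
python3 - <<'E'
from packs import *
import meas_dummy if False else None
E
cat > t.py <<'E'
from packs import *
fa=lambda p:(210+(p[0]+.5)/5.474-.5,145+(p[1]+.5)/5.4545-.5)
fb=lambda p:(355+(p[0]+.5)/5-.5,250+(p[1]-300+.5)/5-.5)
for n,p,q in(("+x+y",(62,60),(350,425)),("+x-y",(386,46),(168,580)),("-x-y",(397,242),(40,470)),
  ("tabTL",(283,70),(210,455)),("tabTR",(365,70),(168,505)),("tabBR",(365,182),(90,440)),("tabBL",(258,186),(130,398)),
  ("fin top",(272,118),(182,405)),("rail+x +y",(90,72),(318,388)),("rail-x +y",(92,208),(235,322))):
    P,g=tri(fb(q),fa(p));print(n,P.round(4),round(g,4))
E
python3 - <<'E'
from packs import *
arm.grip(.05);p=arm.current_ee_pos();line(p[0],p[1],.18,.2)
arm.move_joints([64.887,28.281,77.091,0,74.628,-5.472]);st()
a=snap("top","t9");b=snap("scene","s9")
for n,im,bx in(("top",a,(240,200,390,285)),("scene",b,(245,215,370,310))):
    x0,y0,x1,y1=bx;i=im.astype(int);m=((i[...,2]-i[...,0])<35).astype(np.uint8);k=np.zeros_like(m);k[y0:y1,x0:x1]=1
    c=max(cv2.findContours(m*k,cv2.RETR_EXTERNAL,cv2.CHAIN_APPROX_NONE)[0],key=cv2.contourArea)
    P=np.array([plane(n,x,.065)[:2] for x in c[:,0]+0.],np.float32);print(n,cv2.minAreaRect(P))
t=np.hstack([cv2.resize(a[200:290,250:380],None,fx=3,fy=3,interpolation=2),cv2.resize(b[215:305,245:375],None,fx=3,fy=3,interpolation=2)])
u=np.hstack([cv2.resize(a[140:210,210:310],(390,273),interpolation=2),cv2.resize(b[250:320,350:450],(390,273),interpolation=2)])
cv2.imwrite("pics/v9.png",np.vstack([t,u])[...,::-1])
E
python3 t.py
```

```text
t 63.6 p [0.2109 0.5882 0.2139] w 0.0502 gf 0.0 F [ 0.8  0.  -0.3]
top ((0.4822838008403778, -0.02514798939228058), (0.16358454525470734, 0.290533185005188), 0.7140080332756042)
scene ((0.5003433227539062, -0.03513391315937042), (0.1782294362783432, 0.3082115650177002), 0.8397903442382812)
+x+y [0.7112 0.2238 0.0251] 0.0038
+x-y [0.7255 0.0688 0.0226] 0.0018
-x-y [0.6274 0.0597 0.0222] 0.0021
tabTL [0.6971 0.1155 0.0703] 0.0006
tabTR [0.7028 0.0789 0.0599] 0.0039
tabBR [0.6462 0.0748 0.0607] 0.0008
tabBL [0.6393 0.1196 0.0582] 0.0139
fin top [0.6692 0.1182 0.0838] 0.0001
rail+x +y [0.6952 0.2055 0.0584] 0.0037
rail-x +y [0.6303 0.202  0.0545] 0.0025  File "<stdin>", line 2
    import meas_dummy if False else None
                      ^^
SyntaxError: invalid syntax
```

View pics/v9.png

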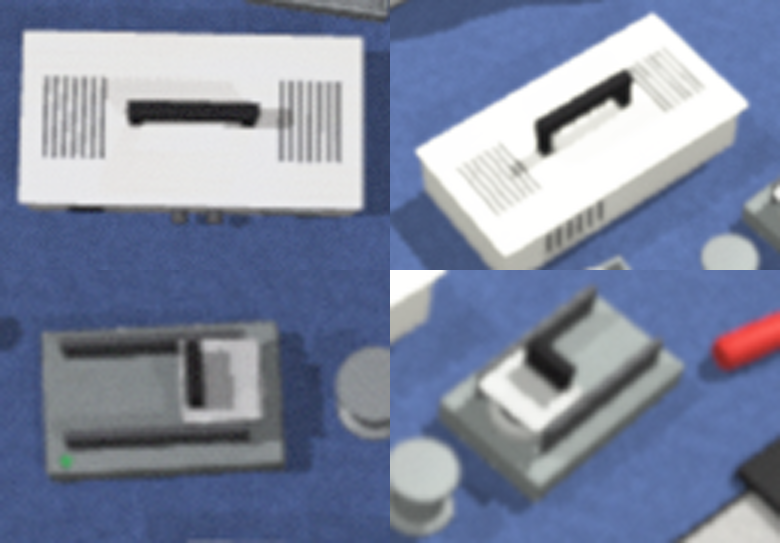

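The cover sits flush all round. The fin top centre is at (0.669, 0.118, 0.084), and the tester's yaw is about 4.8°. I'll check the cover's corner heights, then pinch the fin and slide the tab aside.

```bash
cat > tab.py <<'E'
from h import *
yw=4.8;ty=np.array([-np.sin(np.radians(yw)),np.cos(np.radians(yw)),0])
def slide(d,fmax=7):
    """move along tester y by up to |d| in steps, stop on force along it"""
    p0=np.array(arm.current_ee_pos());f0=np.array(arm.current_force())@ty;s=0;sg=np.sign(d)
    while s<abs(d):
        s=min(abs(d),s+(.01 if s<abs(d)-.022 else .002))
        arm.move_l(list(p0+sg*s*ty),None,.06)
        f=np.array(arm.current_force())@ty
        if -sg*f>fmax: break
    arm.sleep(.2);print("slid",s,"f",round(f,1),"real",round((np.array(arm.current_ee_pos())-p0)@ty,4))
E
python3 - <<'E'
from tab import *
fa=lambda p:(250+(p[0]+.5)/3-.5,200+(p[1]+.5)/3-.5)
fb=lambda p:(245+(p[0]-390+.5)/3-.5,215+(p[1]+.5)/3-.5)
for p,q in(((23,31),(748,104)),((19,205),(654,13)),((362,211),(417,153))): print("cover corner",[np.round(v,4) for v in tri(fb(q),fa(p))])
x,y=.6690,.1180
arm.grip(.04);go(x,y,.16,90+yw);st();line(x,y,.064,.12);st();arm.grip(.0);st("pinch")
slide(.064);st("aside");print("fin now",np.round(arm.current_ee_pos(),4))
b=snap("scene","s10")[...,::-1];a=snap("top")[...,::-1]
cv2.imwrite("pics/v10.png",cv2.resize(b[240:320,340:450],None,fx=5,fy=5,interpolation=2))
E
```

```text
cover corner [array([0.5586, 0.1185, 0.0658]), np.float64(0.0026)]
cover corner [array([0.4114, 0.1165, 0.0659]), np.float64(0.0006)]
cover corner [array([ 0.4157, -0.1701,  0.061 ]), np.float64(0.0005)]
 t 66.5 p [0.6688 0.1189 0.1601] w 0.0402 gf 0.0 F [-0.3  0.7 -0.4]
 t 67.4 p [0.6695 0.1181 0.0648] w 0.0399 gf 0.0 F [0.6 0.3 0.5]
pinch t 68.0 p [0.6692 0.118  0.0643] w 0.0116 gf 30.0 F [-0.9  0.5  3. ]
slid 0.05800000000000001 f -11.5 real 0.0564
aside t 70.7 p [0.6643 0.1743 0.0642] w 0.0119 gf 30.0 F [ -4.2 -10.9   5.9]
fin now [0.6643 0.1743 0.0642]
```

View pics/v10.png

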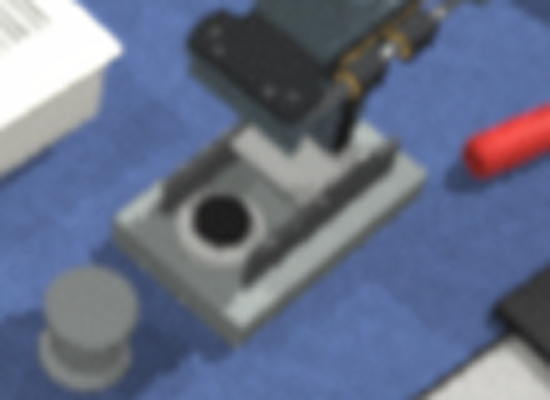

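The button is exposed at crop pixel (222,220), and the tab is against its aside stop. I'll release the fin, press the button, then slide the tab back.

Run:
```python
from tab import *
fin=np.array(arm.current_ee_pos())
arm.grip(.03);line(fin[0],fin[1],.12,.15)
B=fin-.076*ty;c=plane("scene",(340+222.5/5-.5,240+220.5/5-.5),.048);print("button",B.round(4),c.round(4))
B[:2]=(2*B[:2]+c[:2])/3
arm.grip(0);arm.move_l([B[0],B[1],.12],None,.15);line(B[0],B[1],.052,.1);arm.sleep(.2);f0=arm.current_force()[2]
z=.049
while z>.0405:
    line(B[0],B[1],z,.03);arm.sleep(.1);f=arm.current_force()[2]-f0;print(round(z,4),round(arm.current_ee_pos()[2],4),round(f,1))
    if f>12:break
    z-=.001
arm.sleep(.3);line(B[0],B[1],.12,.1);st("released")
arm.grip(.03);arm.move_l([fin[0],fin[1],.12],None,.15);line(fin[0],fin[1],.064,.1);arm.grip(0);st("pinch")
slide(-.066);st("back")
arm.grip(.03);p=arm.current_ee_pos();line(p[0],p[1],.16,.2)
arm.move_joints([64.887,28.281,77.091,0,74.628,-5.472]);st()
a=snap("top","t11");b=snap("scene","s11")
t=np.hstack([cv2.resize(a[130:370,80:510],(400,300),interpolation=3),cv2.resize(b[160:400,130:490],(400,300),interpolation=3)])
u=np.hstack([cv2.resize(a[140:210,210:310],(400,280),interpolation=2),cv2.resize(b[250:320,350:450],(400,280),interpolation=2)])
cv2.imwrite("pics/v11.png",np.vstack([t,u])[...,::-1])
```

```text
button [0.6707 0.0985 0.0642] [0.6744 0.0936 0.048 ]
0.049 0.049 -0.4
0.048 0.0481 2.4
0.047 0.0471 2.3
0.046 0.046 3.5
0.045 0.0451 3.0
0.044 0.044 4.6
0.043 0.043 4.6
0.042 0.0423 8.9
0.041 0.0421 20.2
released t 78.5 p [0.6714 0.0968 0.1192] w 0.0005 gf 0.0 F [-0.8 -0.4  0.1]
pinch t 81.0 p [0.6647 0.1742 0.0646] w 0.012 gf 30.0 F [-0.3 -2.   6.1]
slid 0.06200000000000001 f 14.7 real -0.0602
back t 84.2 p [0.6699 0.1142 0.0647] w 0.012 gf 30.0 F [ 4.  13.3  2.4]
 t 87.7 p [0.2108 0.5884 0.2138] w 0.0299 gf 0.0 F [ 0.3 -0.3 -0.5]
```

View pics/v11.png

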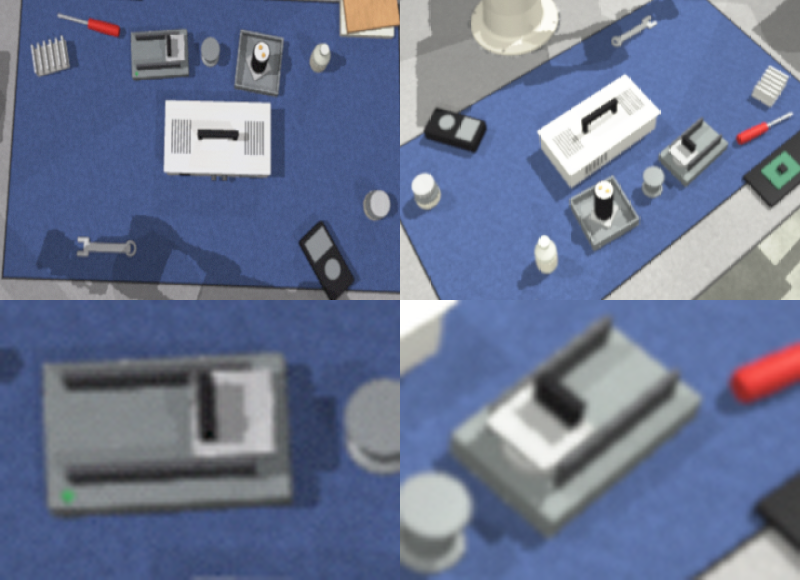

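The button reached its hard stop at 0.042, and the tab travelled the full 60 mm back to its stop. The cover is seated, the old capacitor is in the tray, and no packs are left on the bench.

```bash
python3 -c "
from rig import arm, eyes
print(arm.sign_off())"
```

```text
the job is handed in; nothing more can be done
None
```

The job is done and handed in at about 88 s of the 210 s allowed; no verdict came back, but my final pictures and force readings showed every step complete and in order, with two packs found and placed in the case.

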